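# Pin the swing-arm work-holder at its lock station

## Task

Swing the work-holder's arm by its black handle until the hole in the yellow end of the arm stands over the hole in the blue lock block, then take the red-headed lock pin out of the wooden block and push it through both holes, fully home, until its collar sits flat on the arm. Let go of everything, and leave the two punches, the jar, the wire spool and the rest of the bench as they are.

Things in the scene. Friction and masses are not known exactly. Their poses are not given: they have to be found in the camera images.
- swing (a joint): angle of the work-holder's flat arm about its upright pivot, rad; 0 = the arm's hole is exactly over the lock block's hole, positive = anticlockwise seen from above. It starts at -1.2 to -0.6, can go from -1.5 to 1.0, and stays where it is left (friction about 0.15 N m, some 2 N at the handle)
- holder: the work-holder's dark steel base, fixed to the bench; origin on the bench right under the arm's pivot, its x axis points to the lock block (85 mm away), z up. The arm (220 mm long, 44 mm wide, 14 mm thick) lies flat, its underside 62 mm and its top 76 mm above the bench; on it over the pivot stands a low clamp, up to 102 mm above the bench and 25 mm in radius
- lock_hole (a point): centre of the mouth of the hole in the top of the blue lock block (56 mm square, 60 mm tall, fixed, part of the base); upright through hole, 18 mm across. About 20 mm down the hole a sprung ball in its wall drags on the pin, so that the pin does not fall home by its weight but has to be pushed over the last 5 to 20 mm (about 5 to 15 N), after which it stays
- swing_hole (a point): centre of the mouth of the hole in the yellow end of the arm, on the arm's top face, 76 mm above the bench and 85 mm from the pivot; upright through hole, 19 mm across
- handle (a point): middle of the black handle, an upright round knob 28 mm across and 36 mm tall (88 to 124 mm above the bench) on the other end of the arm, 85 mm from the pivot, opposite the arm's hole. It is fixed to the arm
- pin_knob (a point): middle of the red knob of the loose steel lock pin: knob 28 mm across and 30 mm tall (from 15 mm below to 15 mm above this point), on a collar 34 mm across and 5 mm thick, on a shank 16 mm across and 60 mm long with a tapered nose (8 mm across at the tip, full width from 10 mm up). The tip is 80 mm under this point, the collar's underside 20 mm under it. Mass about 120 g. z points up along the pin, from tip to knob
- pin_tip (a point): the tip of the lock pin's nose, on its axis
- pin_collar (a point): the centre of the underside of the lock pin's collar, on its axis, 60 mm above the tip
- rack: wooden punch block, fixed, 210 mm long (its x axis), 64 mm wide and 46 mm tall, origin under its centre; three upright square sockets in a row along its x axis, 70 mm apart, 19 mm square and 40 mm deep, in which the lock pin and the two punches stand (in any order) with their tips 6 mm above the bench
- punch_a_knob (a point): middle of the pale wooden knob of a loose punch of the same size as the lock pin (a bystander)
- punch_b_knob (a point): middle of the dark wooden knob of a loose punch of the same size as the lock pin (a bystander)
- spool: loose spool of copper wire, 60 mm across, 42 mm tall (a bystander); origin under its centre
- jar: loose amber glass jar, 56 mm across, 75 mm tall (a bystander); origin under its centre
Mind the look-alikes: they are no part of the job. There is more than one size of the holder; the job needs the larger. There is more than one size of the part that bears pin_knob; the job needs the larger.

How it is judged:
By the outcome, as a careful person would: the job done as asked, in the order asked, and still so for the second after the job is handed in, with the robot touching nothing.
It also fails if it takes over 72 s, if anything falls off the work surface, if the arm or the gripper's body presses on something with over 40 N, if the wrist force passes 120 N, or if a joint passes its speed limit or range.

## Robot

A 7-joint arm with a two-finger parallel gripper is mounted at the origin on the work surface. World frame = base frame: x ahead of the robot, y to its left, z up, the work surface at z = 0. Lengths are in m, angles in rad, forces in N, time in s.
With the tool pointing down it reaches from about 0.4 to 0.85 m from the base axis. Payload 4.5 kg.
Tool frame: the origin (TCP) lies on the centre line of the jaws, within the pads' length; the fingertips stand 25 mm ahead of it and the grasp point (between the pads) lies 6 mm ahead of it; z points along the fingers, y is the line along which they close (so a half turn about z gives the same grasp; the last joint's range is limited). The gripper opens to 85 mm and grips with 20 to 120 N. Pads are 22 mm wide; open, the fingers measure 114 mm over their backs; the gripper's body (76 mm by 85 mm) begins 54 mm behind the grasp point. The pads swing forward as they close: fully open they stand 13 mm farther back than shut.
Start: joints at [1.357, 0.689, -0.195, 1.565, 0.157, 0.902, -0.215], TCP at [0.153, -0.606, 0.256] pointing down, gripper open.
Joint ranges: [-3.01, 3.01], [-0.46, 2.08], [-1.47, 1.51], [0.13, 2.56], [-1, 4.14], [0.04, 2.09], [-2.66, 2.66]. Speed limits (rad/s): [2.57, 2.57, 3.14, 3.14, 3.14, 3.14, 3.14].

## Interface

Orientations are given as a unit quaternion [w, x, y, z].
In Python, from plant import env gives the robot as it stands. The module is installed in compiled form; this text tells all that it offers.
- The arm moves only by the tool servo_tool, never from a script. Its arguments are lists of equal length, an entry for each row: "dp": the shift along the tool's x, y, z in m, a list of three; "turn": the turn about the tool's z in degrees. In form: {"dp": [[x, y, z], ...], "turn": [turn, ...]}. A call has 1 to 10 rows; each row is the pose to reach, as a shift and turn from the pose commanded when the call began, along the tool's axes at that moment; what a row does not reach only later rows make up. A row lasts 1/12 s, in which the tool goes at most 41.7 mm and 7.16 degrees, less where a joint would pass 70% of its speed; a pose out of reach is approached as far as the arm can. A call with a gripper value outside its range is refused whole. "gripper" is the closure in counts, from 0 (fully open) to 255 (shut), set as the call begins (left out, the last holds). The fingers move at their own pace and stop on an object; "squeeze" is the grip in N (left out, the last holds). Time passes only in rows, so rows that repeat a pose let the fingers close. It gives the time, the measured TCP pose, the force, the opening and the grip force at its end, in the units of the state.
- env.get_state(): the state, without advancing time (a new reading comes with each control period).
- env.capture(name): name is "scene" or "side" or "wrist"; returns a dict with "pixels" (400x640x3 uint8, red, green, blue), "fx", "fy", "cx", "cy" (pixels), "dist" ([k1, k2, p1, p2, k3] as OpenCV has them; the pictures are not rectified), "origin" and "orientation" of the camera in the world. Camera axes: x right, y up, looking along -z (the intrinsics and any distortion apply to the point x, -y, -z); pixel columns grow to the right and rows downward; lengths in m; the calibration is good to about 2 mm. A picture is of the moment at which its call begins. There is no depth.
- env.job_done(): hands the job in; it is judged then, once.
The state is a dict: "clock": time; "joint_pos": joint angles; "qvel": joint speeds; "joint_torque": joint torques, N m; "tool_pos": TCP position; "eef_rot": TCP orientation; "force": force on the tool from outside, world axes, zero at the start; "wrist_torque": the same for the moment, N m; "grip_width": finger opening in m; "finger_force": force on a finger pad.
Only numpy, scipy, OpenCV 4.12 (cv2) and the standard library are available. Lean on these libraries where they do the work, as an engineer would, in place of code of your own. Each camera call takes 0.05 s, during which the arm holds its last target. There are 200 camera calls.

## Working session

There is one attempt and no reset: what is moved stays moved. The work goes in short steps, Python scripts to look and compute and a tool call to move; the robot and the scene stay as the last step left them, time stands still between calls to the robot, and variables do not carry over. Pictures are saved under pics/ and viewed, at most 10 in all, crops included, and the job is handed in when it is done.

Besides the shell and the picture viewer there is one more tool, called after ">>>" by a JSON object that holds its "method" and its "body", one argument or row to a line. servo_tool: Moves the arm, as the interface text tells. Its arguments: {"type":"object","properties":{"dp":{"type":"array","items":{"type":"array","items":{"type":"number"}}},"turn":{"type":"array","items":{"type":"number"}},"gripper":{"type":"number"},"squeeze":{"type":"number"}},"required":["dp","turn"]}

```bash
mkdir -p pics
cat > h.py <<'E'
import numpy as np, cv2, pickle
from scipy.spatial.transform import Rotation as R
from plant import env
def rot(q): return R.from_quat([q[1],q[2],q[3],q[0]])
def cam(n):
    c=env.capture(n); pickle.dump(c,open(f'{n}.pkl','wb')); return c
def load(n): return pickle.load(open(f'{n}.pkl','rb'))
def K(c): return np.array([[c['fx'],0,c['cx']],[0,c['fy'],c['cy']],[0,0,1.]])
def ray(c,uv):
    p=cv2.undistortPoints(np.array([[uv]],float),K(c),np.array(c['dist'],float))[0,0]
    return np.array(c['origin']),rot(c['orientation']).apply([p[0],-p[1],-1.])
def atz(c,uv,z):
    o,d=ray(c,uv); return o+d*(z-o[2])/d[2]
def proj(c,P):
    q=rot(c['orientation']).inv().apply(np.atleast_2d(P)-np.array(c['origin']))*[1,-1,-1]
    return cv2.projectPoints(q,np.zeros(3),np.zeros(3),K(c),np.array(c['dist'],float))[0][:,0]
def tri(obs):
    A=np.zeros((3,3));b=np.zeros(3)
    for c,uv in obs:
        o,d=ray(c,uv);d/=np.linalg.norm(d);M=np.eye(3)-np.outer(d,d);A+=M;b+=M@o
    return np.linalg.solve(A,b)
def save(c,f,crop=None,s=1):
    im=c['pixels'][:,:,::-1]
    if crop: im=im[crop[1]:crop[3],crop[0]:crop[2]]
    cv2.imwrite(f'pics/{f}.png',cv2.resize(im,None,fx=s,fy=s,interpolation=cv2.INTER_CUBIC))
E
python3 - <<'E'
from h import *
for n in('scene','side'):
    c=cam(n);save(c,n,s=1.25);print(n,np.round(c['origin'],3),np.round(rot(c['orientation']).apply([0,0,-1]),2),c['fx'])
s=env.get_state();print(s)
E
```

```text
scene [ 1.189 -0.02   0.858] [-0.59  0.02 -0.81] 397.66549870639903
side [0.062 0.694 0.657] [ 0.52 -0.66 -0.54] 518.1333672661353
{'clock': 0.1, 'joint_pos': array([ 1.35677544,  0.68990798, -0.19451889,  1.56623475,  0.1573258 ,
        0.90249473, -0.21510705]), 'qvel': array([ 0.00025262, -0.00236928,  0.00020601, -0.00402834,  0.00014791,
       -0.00037016,  0.00055224]), 'joint_torque': array([-3.70468115e-03, -5.40602660e+01, -1.27173945e+00, -1.58987921e+01,
        9.34115524e-03,  4.37704250e-03,  1.29311849e-05]), 'tool_pos': array([ 0.15312951, -0.60539803,  0.25556068]), 'eef_rot': array([-8.07789421e-04,  9.92327407e-01,  1.23635089e-01, -1.70980020e-04]), 'force': array([ 0.22067779,  0.13286251, -0.31223052]), 'wrist_torque': array([ 0.01051787,  0.01113456, -0.08190288]), 'finger_force': 0.0, 'grip_width': 0.08550593581189624}
```

View pics/scene.png

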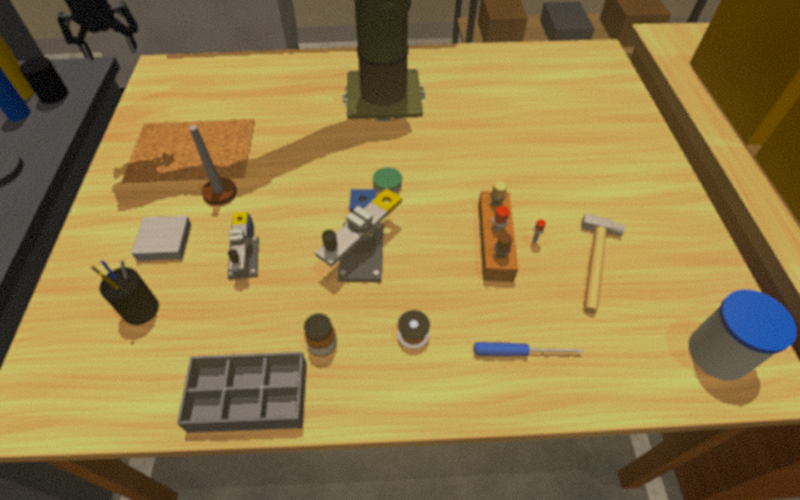

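View pics/side.png

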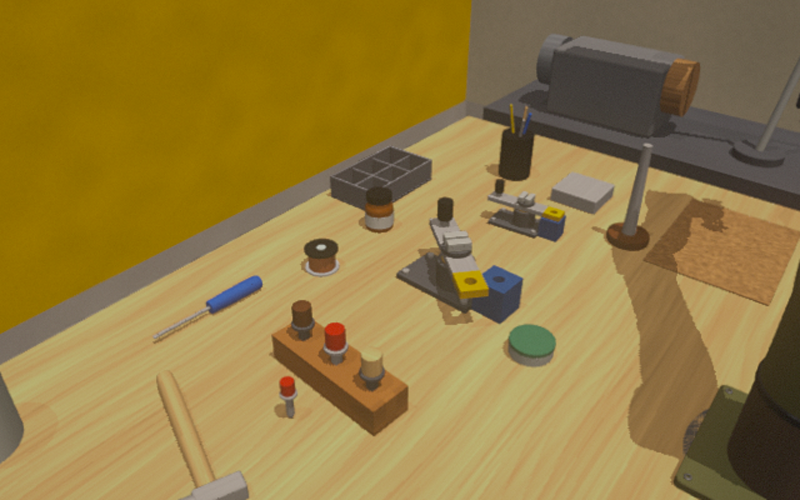

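The scene picture shows these candidates:
- **Red pins:** the large one stands in the wooden block at scene (501,215), side (335,335). A small loose one is at (540,226) / (288,385).
- **Holders:** the large one is at (360,230) / (455,265), the small one at (242,245) / (525,210).

By the description I take the larger of each, and check that in a close crop.

Run:
```python
from h import *
a=load('scene')['pixels'][130:240,240:440];b=load('side')['pixels'][150:350,200:430]
a=cv2.resize(a,(800,440),interpolation=3)
cv2.imwrite('pics/cA.png',a[:,:,::-1])
b=cv2.resize(b,(690,600),interpolation=3);cv2.imwrite('pics/cB.png',b[:,:,::-1])
```

```text
(no output)
```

View pics/cA.png

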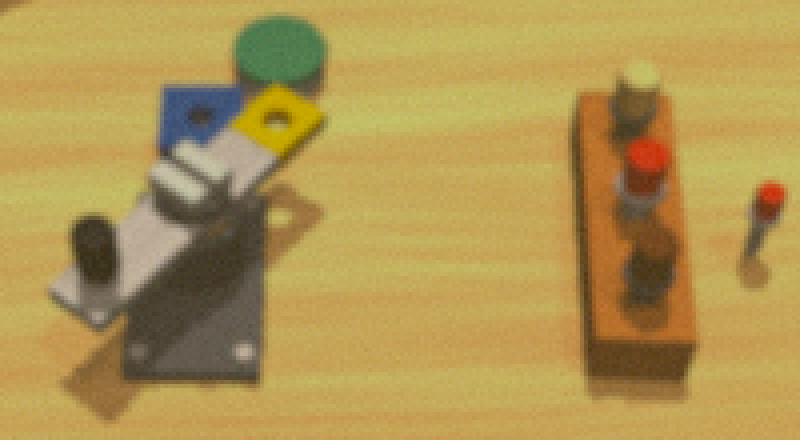

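View pics/cB.png

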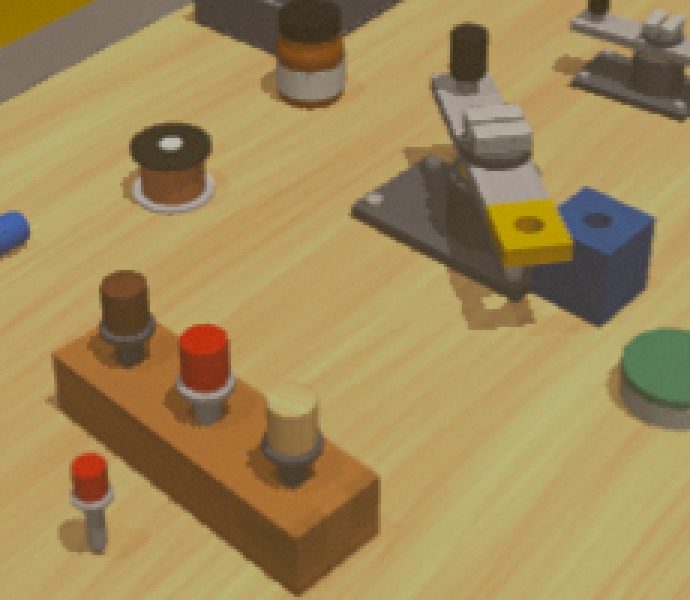

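Run:
```python
from h import *
s=load('scene');d=load('side')
S=lambda x,y:(240+x/4-.4,130+y/4-.4)
D=lambda x,y:(200+x/3-.33,150+y/3-.33)
P={}
for n,a,b,z in [('swing',(278,118),(530,225),.076),('lock',(202,117),(597,220),.06),('handletop',(94,226),(469,34),.124),('redtop',(648,153),(204,335),.101),
 ('paletop',(641,74),(292,397),.101),('darktop',(655,243),(124,281),.101)]:
    p,q,t=atz(s,S(*a),z),atz(d,D(*b),z),tri([(s,S(*a)),(d,D(*b))]);print(n,p.round(4)[:2],q.round(4)[:2],t.round(4));P[n]=(p+q)/2
piv=(P['swing']+P['handletop'])[:2]/2
v=P['lock'][:2]-piv;w=P['swing'][:2]-piv;h=P['handletop'][:2]-piv
an=lambda v:np.arctan2(v[1],v[0])
print('piv',piv,'r',[np.linalg.norm(i) for i in(v,w,h)],'ang lock,swing',an(v),an(w),an(-h))
st=env.get_state();print(rot(st['eef_rot']).as_matrix().round(3))
```

```text
swing [ 0.4694 -0.007 ] [ 0.4684 -0.0054] [ 0.4689 -0.0068  0.0752]
lock [ 0.4509 -0.0582] [ 0.4481 -0.0569] [ 0.4492 -0.0585  0.0584]
handletop [ 0.5939 -0.1199] [ 0.5937 -0.1145] [ 0.5948 -0.1187  0.1229]
redtop [0.5345 0.2244] [0.5351 0.2243] [0.5348 0.2244 0.1013]
paletop [0.466 0.232] [0.4648 0.2323] [0.4652 0.232  0.1004]
darktop [0.6062 0.2159] [0.604 0.218] [0.6053 0.2166 0.0996]
piv [ 0.53132903 -0.06170639] r [np.float64(0.08192316172199646), np.float64(0.08356417045579338), np.float64(0.08356417045579331)] ang lock,swing 3.0909955295734304 2.4153333692538173 2.4153333692538164
[[ 0.969  0.245 -0.001]
 [ 0.245 -0.969  0.002]
 [-0.    -0.002 -1.   ]]
```

Run:
```python
from h import *
s=load('scene');d=load('side')
for n,a,b in [('foot',(218,190),(628,236)),('top',(195,128),(647,147)),('smallhandle',(234,256),(500,185)),('pencil',(105,275),(515,130))]:
    print(n,tri([(s,np.array(a)/1.25),(d,np.array(b)/1.25)]).round(3),atz(s,np.array(a)/1.25,0).round(3))
```

```text
foot [ 0.358 -0.401  0.008] [ 0.349 -0.406  0.   ]
top [ 0.359 -0.395  0.194] [ 0.116 -0.506  0.   ]
smallhandle [ 0.599 -0.314  0.072] [ 0.547 -0.339  0.   ]
pencil [ 0.674 -0.518  0.112] [ 0.583 -0.608  0.   ]
```

>>> {"method": "servo_tool", "body": {
  "dp": [
    [0,0,-0.04],
    [0.02,-0.01,-0.05],
    [0.547,-0.364,-0.05],
    [0.547,-0.364,-0.05],
    [0.547,-0.364,-0.05],
    [0.547,-0.364,-0.05],
    [0.547,-0.364,-0.05],
    [0.547,-0.364,-0.05],
    [0.547,-0.364,-0.05],
    [0.547,-0.364,-0.05]
  ],
  "turn": [7,14,21,28,35,42,49,56,56,56],
  "gripper": 0
}}

```text
clock: 0.93
tool_pos: [0.3938, -0.3413, 0.3061]
eef_rot: [0.0, 0.934, -0.357, -0.0]
force: [2.0, -0.9, -0.0]
grip_width: 0.0854
finger_force: 0.0
```

```bash
cat >> h.py <<'E'
def delta(p,yang=None):
    s=env.get_state();r=rot(s['eef_rot']);M=r.as_matrix()
    t=None
    if yang is not None:
        a=np.degrees(np.arctan2(M[1,1],M[0,1]));t=-((yang-a+90)%180-90)
    print('clock',round(s['clock'],2),'pos',s['tool_pos'].round(4),'dp',r.inv().apply(np.array(p)-s['tool_pos']).round(4),'turn',t)
E
python3 -c "
from h import *
delta([.594,-.118,.25],np.degrees(.845))"
```

```text
clock 0.93 pos [ 0.3938 -0.3413  0.3061] dp [ 0.0003 -0.2999  0.056 ] turn -0.23747285409683627
```

>>> {"method": "servo_tool", "body": {
  "dp": [
    [0,-0.04,0],
    [0,-0.08,0],
    [0,-0.12,0],
    [0,-0.16,0.01],
    [0,-0.2,0.025],
    [0,-0.24,0.04],
    [0,-0.275,0.05],
    [0,-0.275,0.05],
    [0,-0.275,0.05]
  ],
  "turn": [0,0,0,0,0,0,0,0,0]
}}

```text
clock: 1.68
tool_pos: [0.5769, -0.1349, 0.2548]
eef_rot: [-0.0, 0.935, -0.354, -0.001]
force: [-0.2, -1.2, 0.4]
grip_width: 0.0855
finger_force: 0.0
```

```bash
python3 -c "
from h import *
delta([.594,-.118,.25],np.degrees(.845))
c=cam('wrist');save(c,'w1');print(proj(c,[[.594,-.118,.124],[.469,-.0065,.076],[.4495,-.058,.06]]))"
```

```text
clock 1.68 pos [ 0.5769 -0.1349  0.2548] dp [ 0.0016 -0.024   0.0048] turn 0.11284860452707335
[[291.64141895 199.99246935]
 [298.2080761  321.87735697]
 [339.43541123 300.62961079]]
```

View pics/w1.png

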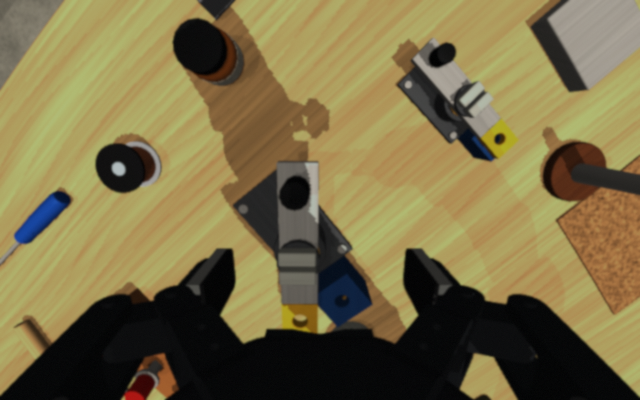

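The wrist picture shows the handle at about (295,191), the swing hole at (301,321) and the lock hole at (343,299). This is the large holder, since the small one is at (460,95). I refine the positions from it.

Run:
```python
from h import *
c=load('wrist')
h,w,l=atz(c,(295,191),.12)[:2],atz(c,(301,321),.076)[:2],atz(c,(343,299),.06)[:2]
print(h,w,l,np.linalg.norm(h-w),c['fx'],c['origin'])
piv=(h+w)/2;an=lambda v:np.arctan2(v[1],v[0])
print(piv,np.linalg.norm(l-piv),an(l-piv),an(w-piv))
# fit all: pivot, lock ang, swing ang
from scipy.optimize import least_squares
H=np.array([h,[.5945,-.1175]]);W=np.array([w,[.469,-.0065]]);L=np.array([l,[.4493,-.0578]])
u=lambda a:np.array([np.cos(a),np.sin(a)])*.085
r=least_squares(lambda p:np.r_[(p[:2]+u(p[2])-L).ravel(),(p[:2]+u(p[3])-W).ravel(),(p[:2]-u(p[3])-H).ravel()],[.53,-.06,3.09,2.4])
p=r.x;print(p,p[2]-p[3],'handle',p[:2]-u(p[3]),'end',p[:2]-u(p[2]),'lock',p[:2]+u(p[2]),r.fun.round(4))
```

```text
[ 0.59764749 -0.12505713] [ 0.46767751 -0.00995814] [ 0.44832623 -0.06290595] 0.17360867857034595 284.05183116785724 [ 0.62595509 -0.17861932  0.3720551 ]
[ 0.5326625  -0.06750763] 0.08446172145601706 3.0870831448236187 2.416801007942138
[ 0.5327025  -0.06478     3.08886966  2.41710904] 0.6717606126558726 handle [ 0.59635405 -0.12111365] end [ 0.61758439 -0.06925937] lock [ 0.44782061 -0.06030062] [-0.0005  0.0026 -0.0015 -0.0025  0.0014  0.0015  0.0001 -0.0019 -0.0013
  0.0039  0.0019 -0.0036]
```

```bash
python3 -c "
from h import *
delta([.596,-.121,.114],np.degrees(.846))"
```

```text
clock 1.73 pos [ 0.5759 -0.1377  0.2555] dp [ 0.0041 -0.026   0.1415] turn -0.1724690882564346
```

>>> {"method": "servo_tool", "body": {
  "dp": [
    [0.004,-0.026,0.02],
    [0.004,-0.026,0.055],
    [0.004,-0.026,0.09],
    [0.004,-0.026,0.12],
    [0.004,-0.026,0.14],
    [0.004,-0.026,0.14],
    [0.004,-0.026,0.14]
  ],
  "turn": [0,0,0,0,0,0,0]
}}

```text
clock: 2.32
tool_pos: [0.5954, -0.1234, 0.1163]
eef_rot: [0.001, 0.934, -0.358, -0.001]
force: [0.6, -0.4, 0.9]
grip_width: 0.0856
finger_force: 0.0
```

```bash
python3 -c "
from h import *
delta([.596,-.121,.114],np.degrees(.846))
c=cam('wrist');save(c,'w2')"
```

```text
clock 2.32 pos [ 0.5954 -0.1234  0.1163] dp [-0.0012 -0.0022  0.0023] turn -0.41443546565693623
```

View pics/w2.png

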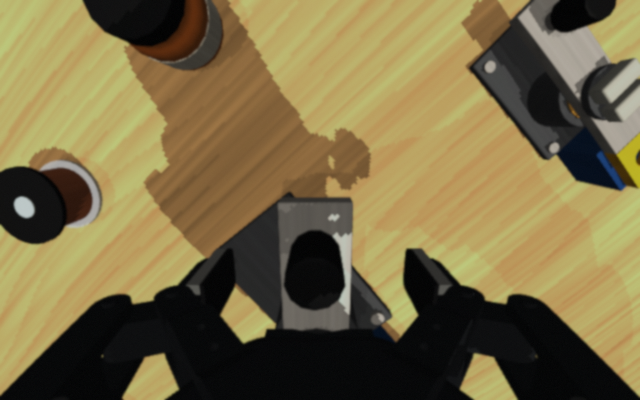

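The handle stands between the open pads, with its top at about (315,285) and the jaw middle at u=320. I close on it.

>>> {"method": "servo_tool", "body": {
  "dp": [
    [0,0,0],
    [0,0,0],
    [0,0,0],
    [0,0,0],
    [0,0,0],
    [0,0,0],
    [0,0,0],
    [0,0,0]
  ],
  "turn": [0,0,0,0,0,0,0,0],
  "gripper": 255,
  "squeeze": 30
}}

```text
clock: 3.03
tool_pos: [0.5969, -0.1216, 0.1171]
eef_rot: [-0.0, 0.934, -0.357, 0.0]
force: [-0.9, -0.1, 6.2]
grip_width: 0.027
finger_force: 29.2
```

Run:
```python
from h import *
s=env.get_state();M=rot(s['eef_rot']);p=s['tool_pos'];print(p,s['force'],s['grip_width'],s['finger_force'])
# arc about the pivot, rotate by a; radius from pivot to tcp
piv=np.array([.5327,-.0648]);v=p[:2]-piv;print(np.linalg.norm(v),np.arctan2(v[1],v[0]))
for a in np.linspace(0,.672,13)[1:]:
    q=piv+R.from_euler('z',a).as_matrix()[:2,:2]@v
    print(M.inv().apply(np.r_[q,p[2]]-p).round(4),-np.degrees(a).round(1))
```

```text
[ 0.59685661 -0.12159833  0.11710238] [-0.94235756 -0.06371222  6.23729649] 0.02701421136880746 29.246245622634888
0.08568617567778229 -0.7246381390192524
[-0.0002 -0.0048  0.    ] -3.2
[-0.0006 -0.0096  0.    ] -6.4
[-0.0013 -0.0143  0.    ] -9.6
[-0.0022 -0.019   0.    ] -12.8
[-0.0034 -0.0237  0.    ] -16.0
[-0.0049 -0.0282  0.    ] -19.3
[-0.0067 -0.0327  0.    ] -22.5
[-0.0086 -0.0371  0.    ] -25.7
[-0.0109 -0.0413  0.    ] -28.9
[-0.0133 -0.0455  0.    ] -32.1
[-0.016  -0.0494  0.    ] -35.3
[-0.0189 -0.0533  0.    ] -38.5
```

>>> {"method": "servo_tool", "body": {
  "dp": [
    [-0.0002,-0.0048,0],
    [-0.0006,-0.0096,0],
    [-0.0013,-0.0143,0],
    [-0.0022,-0.019,0],
    [-0.0034,-0.0237,0],
    [-0.0049,-0.0282,0],
    [-0.0067,-0.0327,0],
    [-0.0086,-0.0371,0],
    [-0.0109,-0.0413,0],
    [-0.0133,-0.0455,0]
  ],
  "turn": [-3.2,-6.4,-9.6,-12.8,-16,-19.3,-22.5,-25.7,-28.9,-32.1]
}}

```text
clock: 3.87
tool_pos: [0.6171, -0.0794, 0.1171]
eef_rot: [0.001, 0.996, -0.084, 0.0]
force: [-1.6, -1.8, 6.6]
grip_width: 0.0271
finger_force: 29.4
```

Run:
```python
from h import *
p=[.6175,-.0692,.117]
delta(p,np.degrees(.846+.672));s=env.get_state();print(s['force'])
```

```text
clock 3.87 pos [ 0.6171 -0.0794  0.1171] dp [-0.0013 -0.0102  0.0001] turn -6.57311424841123
[-1.62428321 -1.75625545  6.57735764]
```

>>> {"method": "servo_tool", "body": {
  "dp": [
    [-0.0002,-0.005,0],
    [-0.0006,-0.0097,0],
    [-0.0006,-0.0097,0],
    [-0.0006,-0.0097,0],
    [-0.0006,-0.0097,0]
  ],
  "turn": [-3.2,-6.4,-6.4,-6.4,-6.4]
}}

```text
clock: 4.28
tool_pos: [0.6182, -0.0696, 0.1171]
eef_rot: [0.0, 1.0, -0.029, 0.0]
force: [-1.0, -0.6, 6.4]
grip_width: 0.0273
finger_force: 29.4
```

Run:
```python
from h import *
delta([.6175,-.0692,.117],np.degrees(.846+.672))
c=cam('scene');d=cam('side')
a=cv2.resize(c['pixels'][130:190,270:350],(640,480),interpolation=3)
b=cv2.resize(d['pixels'][200:260,340:420],(640,480),interpolation=3)
cv2.imwrite('pics/al.png',cv2.resize(np.vstack([a,b])[:,:,::-1],(400,600),interpolation=cv2.INTER_AREA))
```

```text
clock 4.28 pos [ 0.6182 -0.0696  0.1171] dp [-0.0007 -0.0003  0.0001] turn -0.24767744946132098
```

View pics/al.png

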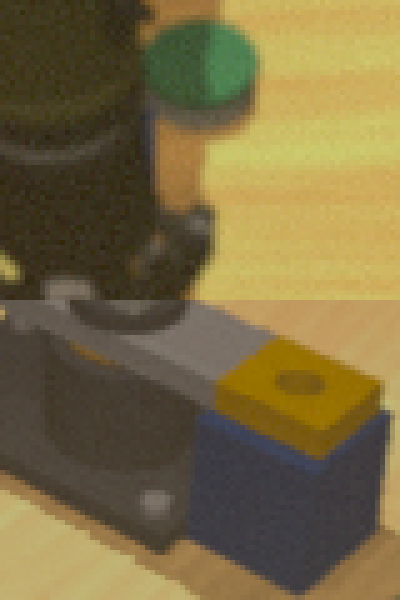

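The side half shows the yellow end over the blue block, with its hole at about (400,216) full-res. The scene half is hidden by the arm. I check this against the lock hole as seen earlier by the same camera, and release.

Run:
```python
from h import *
d=load('side');print(atz(d,(399.5,215.9),.076))
```

```text
[ 0.44873934 -0.05840253  0.076     ]
```

>>> {"method": "servo_tool", "body": {
  "dp": [
    [0,0,0],
    [0,0,0],
    [0,0,0],
    [0,0,0],
    [0,0,0],
    [0,0,0],
    [0,0,-0.03],
    [0,0,-0.07],
    [0,0,-0.11],
    [0,0,-0.11]
  ],
  "turn": [0,0,0,0,0,0,0,0,0,0],
  "gripper": 0
}}

```text
clock: 5.22
tool_pos: [0.6228, -0.0694, 0.2342]
eef_rot: [0.0, 1.0, -0.029, 0.007]
force: [0.8, -0.6, 1.0]
grip_width: 0.0855
finger_force: 0.0
```

```bash
python3 -c "
from h import *
delta([.535,.2245,.235],83.9)"
```

```text
clock 5.22 pos [ 0.6228 -0.0694  0.2342] dp [-0.1047 -0.2883 -0.0023] turn 2.7643617232241127
```

>>> {"method": "servo_tool", "body": {
  "dp": [
    [-0.012,-0.035,0],
    [-0.025,-0.07,0],
    [-0.038,-0.105,0],
    [-0.05,-0.14,0],
    [-0.063,-0.175,0],
    [-0.076,-0.21,0],
    [-0.089,-0.245,0],
    [-0.1,-0.28,0],
    [-0.1,-0.288,0],
    [-0.1,-0.288,0]
  ],
  "turn": [3,3,3,3,3,3,3,3,3,3]
}}

```text
clock: 6.05
tool_pos: [0.5335, 0.2291, 0.2262]
eef_rot: [-0.001, 0.999, -0.051, -0.0]
force: [-0.1, -1.0, 0.0]
grip_width: 0.0855
finger_force: 0.0
```

Run:
```python
from h import *
delta([.535,.2245,.101],83.9)
c=cam('wrist');d=cam('side');s=cam('scene')
g=c['pixels'].astype(int);m=(g[:,:,0]>150)&(g[:,:,1]<60)&(g[:,:,2]<60)
n,_,st,ce=cv2.connectedComponentsWithStats(m.astype(np.uint8))
for i in range(1,n):
    if st[i,4]>60: print(st[i],ce[i].round(1),atz(c,ce[i],.095).round(4))
print('pred',proj(c,[[.535,.2245,.101],[.535,.2245,.071]]))
a=cv2.resize(c['pixels'],(480,300),interpolation=cv2.INTER_AREA)
b=cv2.resize(d['pixels'][195:255,350:414+16],(400,300),interpolation=3)
e=cv2.resize(s['pixels'][135:195,260:340],(400,300),interpolation=3)
o=np.zeros((600,800,3),np.uint8);o[:300,:480]=a;o[300:,:400]=b;o[300:,400:]=e
cv2.imwrite('pics/w3.png',o[:,:,::-1])
```

```text
clock 6.05 pos [0.5335 0.2291 0.2262] dp [0.002  0.0048 0.1252] turn 0.21823739182343616
[232 190  16  15 198] [239.5 196.8] [0.5456 0.3007 0.095 ]
[311 190  28  28 611] [324.6 203.8] [0.5313 0.2248 0.095 ]
pred [[324.63941663 201.48071748]
 [324.11172686 193.76328628]]
```

View pics/w3.png

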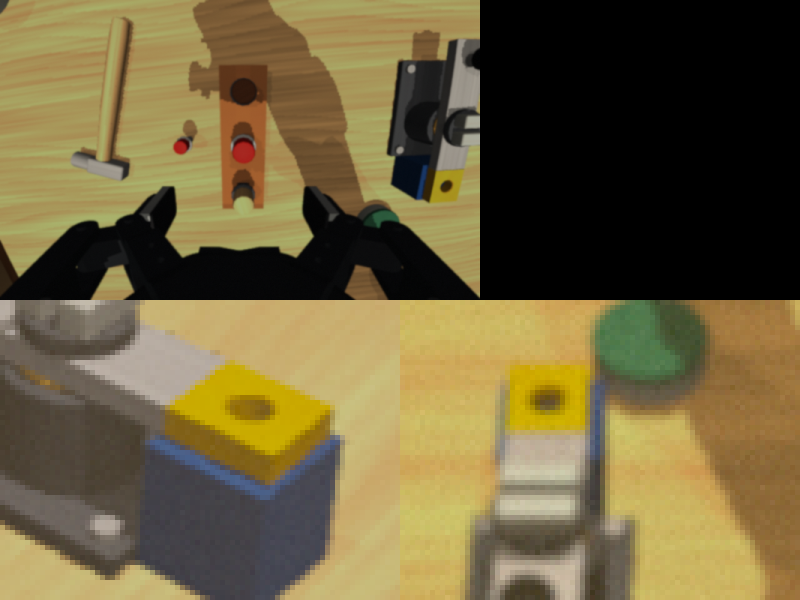

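The wrist picture shows the red pin's knob centred at (325,204), standing in the block between the pale and dark punches. The holder's hole stands over the blue block in both insets. Numbers next.

Run:
```python
from h import *
s=load('scene');d=load('side')
print(atz(s,(289.2,154.4),.076).round(4),'lock .4509 -.0582'); print(atz(d,(399.6,216.4),.076).round(4),'lock .4481 -.0569')
# predicted block top corners vs arm edge, in scene px
L=np.array([.4485,-.0585]);a=3.089;x=np.array([np.cos(a),np.sin(a)]);y=np.array([-x[1],x[0]])
f=lambda o:proj(s,[np.r_[L+o[0]*x+o[1]*y,o[2]]])[0]
for o in[(0,-.028,.06),(0,.028,.06),(0,-.022,.076),(0,.022,.076),(0,-.022,.062),(0,.022,.062),(0,0,.076)]: print(o,((f(o)-[260,135]+.4)*5+[400,300]).round(1))
```

```text
[ 0.4494 -0.0597  0.076 ] lock .4509 -.0582
[ 0.4477 -0.057   0.076 ] lock .4481 -.0569
(0, -0.028, 0.06) [603.4 417.9]
(0, 0.028, 0.06) [500.4 418. ]
(0, -0.022, 0.076) [591.1 397.6]
(0, 0.022, 0.076) [509.3 397.7]
(0, -0.022, 0.062) [592.2 415.4]
(0, 0.022, 0.062) [511.2 415.5]
(0, 0, 0.076) [550.2 397.6]
```

>>> {"method": "servo_tool", "body": {
  "dp": [
    [0.001,0.004,0.03],
    [0.001,0.004,0.06],
    [0.001,0.004,0.09],
    [0.001,0.004,0.11],
    [0.001,0.004,0.12],
    [0.001,0.004,0.12],
    [0.001,0.004,0.12]
  ],
  "turn": [0,0,0,0,0,0,0]
}}

```text
clock: 6.78
tool_pos: [0.536, 0.2187, 0.1066]
eef_rot: [0.0, 0.998, -0.056, 0.0]
force: [-0.5, 0.4, 1.2]
grip_width: 0.0856
finger_force: 0.0
```

>>> {"method": "servo_tool", "body": {
  "dp": [
    [0,-0.005,0.003],
    [0,-0.006,0.005],
    [0,-0.006,0.005]
  ],
  "turn": [0,0,0]
}}

```text
clock: 7.03
tool_pos: [0.5365, 0.2272, 0.1021]
eef_rot: [-0.001, 0.999, -0.054, 0.001]
force: [-0.1, -0.6, -0.4]
grip_width: 0.0853
finger_force: 0.0
```

>>> {"method": "servo_tool", "body": {
  "dp": [
    [0,0,0],
    [0,0,0],
    [0,0,0],
    [0,0,0],
    [0,0,0],
    [0,0,0],
    [0,0,0],
    [0,0,0]
  ],
  "turn": [0,0,0,0,0,0,0,0],
  "gripper": 255,
  "squeeze": 50
}}

```text
clock: 7.7
tool_pos: [0.5361, 0.2258, 0.1015]
eef_rot: [0.0, 0.998, -0.055, 0.0]
force: [0.4, -1.0, 4.5]
grip_width: 0.0264
finger_force: 49.0
```

>>> {"method": "servo_tool", "body": {
  "dp": [
    [0,0,-0.015],
    [0,0,-0.03],
    [0,0,-0.05],
    [0,0,-0.08],
    [0,0,-0.11],
    [0,0,-0.13],
    [0,0,-0.13]
  ],
  "turn": [0,0,0,0,0,0,0]
}}

```text
clock: 8.28
tool_pos: [0.5383, 0.2273, 0.2354]
eef_rot: [-0.002, 0.998, -0.055, 0.004]
force: [0.8, -0.1, -1.4]
grip_width: 0.0267
finger_force: 49.5
```

```bash
python3 -c "
from h import *
delta([.449,-.0585,.23])"
```

```text
clock 8.28 pos [0.5383 0.2273 0.2354] dp [-0.0573  0.2939  0.0036] turn None
```

>>> {"method": "servo_tool", "body": {
  "dp": [
    [-0.007,0.035,0],
    [-0.014,0.07,0],
    [-0.021,0.105,0],
    [-0.028,0.14,0],
    [-0.034,0.175,0],
    [-0.041,0.21,0],
    [-0.048,0.245,0],
    [-0.054,0.28,0],
    [-0.057,0.294,0],
    [-0.057,0.294,0]
  ],
  "turn": [0,0,0,0,0,0,0,0,0,0]
}}

```text
clock: 9.12
tool_pos: [0.4444, -0.0644, 0.2304]
eef_rot: [0.001, 0.998, -0.059, -0.002]
force: [-0.7, 1.2, -1.9]
grip_width: 0.0263
finger_force: 49.6
```

>>> {"method": "servo_tool", "body": {
  "dp": [
    [0,0,0],
    [0,0,0]
  ],
  "turn": [0,0]
}}

```text
clock: 9.28
tool_pos: [0.4473, -0.0587, 0.2308]
eef_rot: [-0.0, 0.999, -0.054, -0.0]
force: [-0.1, 0.1, -1.1]
grip_width: 0.0262
finger_force: 49.6
```

Run:
```python
from h import *
delta([.449,-.0585,.19])
d=cam('side');s=cam('scene');p=env.get_state()['tool_pos']
pt=p+[0,0,-.0955]
print('pred tip',proj(d,[pt]),proj(s,[pt]))
b=cv2.resize(d['pixels'][140:240,350:450],(600,600),interpolation=3)
e=cv2.resize(s['pixels'][110:210,260:293],(198,600),interpolation=3)
cv2.imwrite('pics/t1.png',np.hstack([b,e])[:,:,::-1])
```

```text
clock 9.28 pos [ 0.4473 -0.0587  0.2308] dp [ 0.0017 -0.0004  0.0408] turn None
pred tip [[402.87034828 190.40757267]] [[288.37322463 137.82159871]]
```

View pics/t1.png

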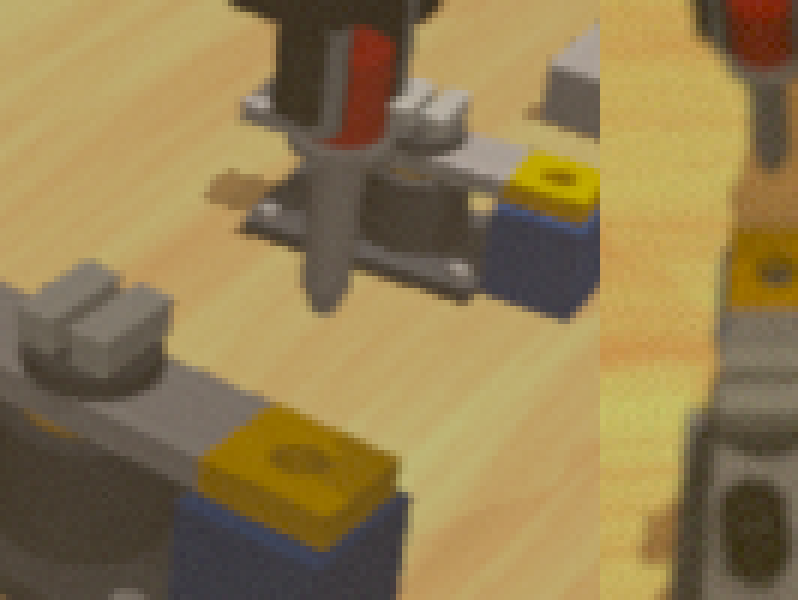

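The side part shows the pin held upright with its tip at (404,191) and the hole at (400,216). In the scene part the tip is at (288,138) and the hole at (288.8,154.3).

Run:
```python
from h import *
s=load('scene');d=load('side')
t=tri([(s,(287.9,137.6)),(d,(403.6,190.9))]);h=tri([(s,(288.6,154.1)),(d,(399.9,216.3))])
print(t,h,h-t)
p=env.get_state()['tool_pos'];print(p)
for z in(.06,0.02): print('vertical axis px crop', (proj(d,[t+[0,0,z]])[0]-[350,140]+.4)*6,(proj(s,[t+[0,0,z]])[0]-[260,110]+.4)*6)
for c in (s,d):
  print(atz(c,(287.9,137.6) if c is s else (403.6,190.9),t[2]),atz(c,(288.6,154.1) if c is s else (399.9,216.3),.076))
```

```text
[ 0.44609537 -0.05934188  0.13466443] [ 0.44807939 -0.0606547   0.07475832] [ 0.00198402 -0.00131282 -0.0599061 ]
[ 0.44748167 -0.05830766  0.23100825]
vertical axis px crop [343.16936233 141.16251853] [161.38892209  62.24725709]
vertical axis px crop [330.84319405 253.06963844] [167.43603657 134.24508425]
[ 0.44574273 -0.05956258  0.13466443] [ 0.44825055 -0.06128135  0.076     ]
[ 0.44612761 -0.05886908  0.13466443] [ 0.44742385 -0.05771175  0.076     ]
```

>>> {"method": "servo_tool", "body": {
  "dp": [
    [0.002,0,0.01],
    [0.002,0,0.025],
    [0.002,0,0.04],
    [0.002,0,0.052],
    [0.002,0,0.06],
    [0.002,0,0.065],
    [0.002,0,0.07]
  ],
  "turn": [0,0,0,0,0,0,0]
}}

```text
clock: 9.97
tool_pos: [0.4493, -0.0594, 0.1609]
eef_rot: [-0.0, 0.999, -0.054, 0.0]
force: [0.2, 0.1, -0.1]
grip_width: 0.0264
finger_force: 49.6
```

>>> {"method": "servo_tool", "body": {
  "dp": [
    [0,0,0.004],
    [0,0,0.008],
    [0,0,0.012],
    [0,0,0.012]
  ],
  "turn": [0,0,0,0]
}}

```text
clock: 10.3
tool_pos: [0.4489, -0.0601, 0.1489]
eef_rot: [0.0, 0.998, -0.055, -0.0]
force: [0.2, -0.4, -1.6]
grip_width: 0.0266
finger_force: 49.6
```

>>> {"method": "servo_tool", "body": {
  "dp": [
    [0,0,0.003],
    [0,0,0.006],
    [0,0,0.009],
    [0,0,0.012],
    [0,0,0.015],
    [0,0,0.015]
  ],
  "turn": [0,0,0,0,0,0],
  "squeeze": 90
}}

```text
clock: 10.8
tool_pos: [0.4491, -0.06, 0.1338]
eef_rot: [-0.0, 0.998, -0.055, -0.0]
force: [0.7, 0.9, -1.5]
grip_width: 0.0255
finger_force: 88.4
```

>>> {"method": "servo_tool", "body": {
  "dp": [
    [0,0,0.003],
    [0,0,0.006],
    [0,0,0.009],
    [0,0,0.012],
    [0,0,0.015],
    [0,0,0.017],
    [0,0,0.017]
  ],
  "turn": [0,0,0,0,0,0,0]
}}

```text
clock: 11.38
tool_pos: [0.4497, -0.06, 0.1169]
eef_rot: [-0.0, 0.998, -0.055, 0.001]
force: [3.4, 0.4, -2.9]
grip_width: 0.0257
finger_force: 88.6
```

>>> {"method": "servo_tool", "body": {
  "dp": [
    [0,0,0.001],
    [0,0,0.002],
    [0,0,0.003],
    [0,0,0.004],
    [0,0,0.004]
  ],
  "turn": [0,0,0,0,0]
}}

```text
clock: 11.8
tool_pos: [0.4493, -0.0602, 0.1131]
eef_rot: [0.0, 0.998, -0.055, 0.0]
force: [4.2, -0.5, -3.2]
grip_width: 0.0251
finger_force: 88.6
```

>>> {"method": "servo_tool", "body": {
  "dp": [
    [0,0,0.001],
    [0,0,0.002],
    [0,0,0.003],
    [0,0,0.003]
  ],
  "turn": [0,0,0,0]
}}

```text
clock: 12.13
tool_pos: [0.4495, -0.0603, 0.1117]
eef_rot: [0.0, 0.998, -0.055, 0.001]
force: [1.5, 0.6, 19.3]
grip_width: 0.0253
finger_force: 91.5
```

Run:
```python
from h import *
print(env.get_state()['force'])
d=cam('side');s=cam('scene')
b=cv2.resize(d['pixels'][160:260,350:450],(600,600),interpolation=3)
e=cv2.resize(s['pixels'][110:210,260:293],(198,600),interpolation=3)
cv2.imwrite('pics/t2.png',np.hstack([b,e])[:,:,::-1])
```

```text
[ 1.51555976  0.5886832  19.30072443]
```

View pics/t2.png

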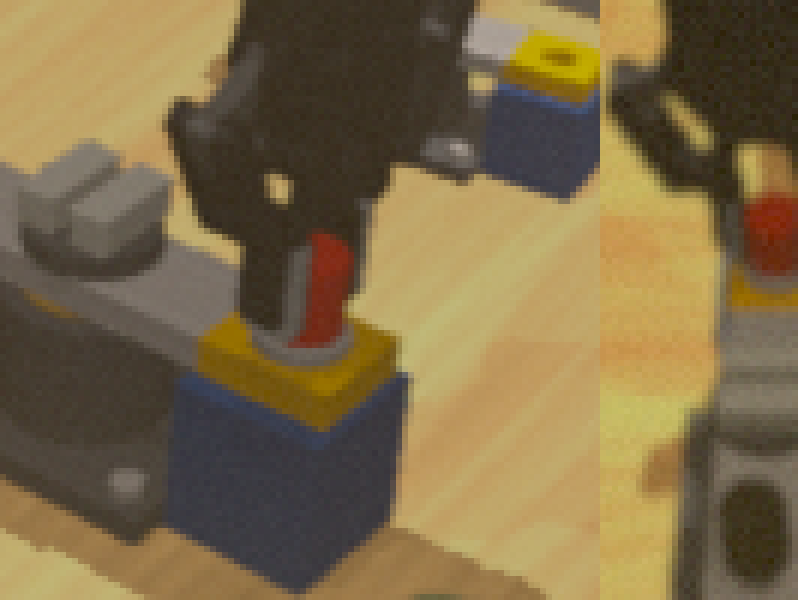

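The side part shows the collar flat on the yellow end, at about (300,345) in the crop. The TCP stopped at the predicted 0.1117 m with contact force rising. I release and lift, then check the seat by touching the knob's top with shut fingers.

>>> {"method": "servo_tool", "body": {
  "dp": [
    [0,0,0],
    [0,0,0],
    [0,0,0],
    [0,0,0],
    [0,0,0],
    [0,0,0],
    [0,0,-0.02],
    [0,0,-0.05],
    [0,0,-0.06],
    [0,0,-0.06]
  ],
  "turn": [0,0,0,0,0,0,0,0,0,0],
  "gripper": 0,
  "squeeze": 20
}}

```text
clock: 13.07
tool_pos: [0.4501, -0.0603, 0.1722]
eef_rot: [0.0, 0.998, -0.055, 0.002]
force: [0.1, 0.6, -0.2]
grip_width: 0.0857
finger_force: 0.0
```

>>> {"method": "servo_tool", "body": {
  "dp": [
    [0,0,0],
    [0,0,0],
    [0,0,0],
    [0,0,0],
    [0,0,0],
    [0,0,0],
    [0,0,0.01],
    [0,0,0.02],
    [0,0,0.024],
    [0,0,0.026]
  ],
  "turn": [0,0,0,0,0,0,0,0,0,0],
  "gripper": 255
}}

```text
clock: 13.9
tool_pos: [0.4486, -0.06, 0.1436]
eef_rot: [0.0, 0.998, -0.055, -0.001]
force: [-0.3, -0.1, -0.6]
grip_width: 0.0002
finger_force: 0.0
```

>>> {"method": "servo_tool", "body": {
  "dp": [
    [0,0,0.002],
    [0,0,0.004],
    [0,0,0.006],
    [0,0,0.0075],
    [0,0,0.009],
    [0,0,0.009]
  ],
  "turn": [0,0,0,0,0,0]
}}

```text
clock: 14.4
tool_pos: [0.4492, -0.0602, 0.136]
eef_rot: [0.0, 0.998, -0.055, 0.001]
force: [-1.4, 0.3, 8.7]
grip_width: 0.0002
finger_force: 4.1
```

>>> {"method": "servo_tool", "body": {
  "dp": [
    [0,0,0.001],
    [0,0,0.001],
    [0,0,0.001]
  ],
  "turn": [0,0,0]
}}

```text
clock: 14.65
tool_pos: [0.4492, -0.0602, 0.1359]
eef_rot: [0.0, 0.998, -0.055, 0.001]
force: [-2.8, -0.1, 20.7]
grip_width: 0.0
finger_force: 10.2
```

>>> {"method": "servo_tool", "body": {
  "dp": [
    [0,0,-0.01],
    [0,0,-0.04],
    [0,0,-0.08],
    [0,0,-0.12],
    [0,0,-0.12],
    [0,0,-0.12]
  ],
  "turn": [0,0,0,0,0,0]
}}

```text
clock: 15.15
tool_pos: [0.4504, -0.0603, 0.2564]
eef_rot: [0.0, 0.998, -0.055, 0.003]
force: [0.0, 0.1, -0.1]
grip_width: 0.0002
finger_force: 0.0
```

Run:
```python
from h import *
d=cam('side');g=d['pixels'].astype(int);m=(g[:,:,0]>90)&(g[:,:,1]<.4*g[:,:,0])&(g[:,:,2]<.4*g[:,:,0])
n,_,st,ce=cv2.connectedComponentsWithStats(m.astype(np.uint8))
for i in range(1,n):
    if st[i,4]>60 and 330<ce[i][0]<450: print(st[i],ce[i])
h=[.4485,-.0595]
print('seated knob mid/top/bottom px',proj(d,[h+[.096],h+[.111],h+[.081]]))
```

```text
[395 199  12  18 101] [400.23762376 204.92079208]
seated knob mid/top/bottom px [[400.82775848 207.22942561]
 [401.53973931 200.76196107]
 [400.12550097 213.59356772]]
```

The knob took 20 N without moving, at exactly the seated height, so I hand the job in.

```bash
python3 -c "
from h import *
print(env.job_done())"
```

```text
the job is handed in; nothing more can be done
None
```

The arm is swung over the lock block and the lock pin is pushed fully home through both holes, its top at the expected seated height and not moving under a 20 N push. The gripper is clear of everything, I touched nothing else, and the job was handed in at about 15 s with no verdict returned.

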